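# Snap the dust cap onto the tow ball

## Task

Lift the loose lid off the steel pot by its knob and set it aside, knob up, flat on the worktop; then take the plastic dust cap out of the pot and press it straight down over the tow ball of the hitch until it clicks and is fully home. Keep pressing after the click: finish with the gripper still on the cap, bearing down on it firmly, without letting go. Do not disturb the pot or the other things on the worktop.

Things in the scene. Friction and masses are not known exactly. Their poses are not given: they have to be found in the camera images.
- pot: Round open steel pot, loose, about about 420 g, standing on the worktop: outer diameter 140 mm, height 64 mm, wall and base 3 mm (inner diameter 134 mm), with two small side loops. Origin: centre of its underside, on the worktop. The worktop straight ahead of the robot, about 0.46 to 0.61 m from its base axis between pot and mount, is free for the lid.
- lid: Loose steel lid, about 160 g, at first on the pot's rim: flat disc 145 mm across, 3 mm thick, with a 127 mm locating plug 6 mm deep beneath and a black round knob on top. Origin: centre of the plug's underside (58 mm above the worktop while on the pot, 0 when flat on the worktop); disc top 9 mm and knob top 41 mm above it. z points up through the knob.
- lid_knob (a point): Centre of the lid's knob: a cylinder 28 mm in diameter and 22 mm high (19 to 41 mm above the lid's origin, on a 15 mm stem); this point is 30 mm above the lid's origin.
- cap: Black plastic push-on dust cap, about 100 g: an upside-down beaker, outer diameter 62 mm, 50 mm high, standing open side down on the pot's floor under the lid, near the middle (up to 6 mm off). Origin: centre of its open rim, underneath; z points up through the closed flat top. Inside, 7.5 mm above the rim, six sprung ribs narrow the mouth to 45 mm; the outer wall is stiff and may be gripped.
- cap_crown (a point): Centre of the outside of the cap's closed top, 50 mm above the cap's origin.
- cap_seat (a point): Centre of the inside of the cap's closed top, 45 mm above the cap's origin: it rests on the top of the ball when the cap is fully home.
- mount: Tow-hitch ball mount, heavy, does not move: 50 x 50 x 200 mm dark steel square shank lying on the worktop, with a tongue plate (64 mm wide, top 50 mm above the worktop) carrying a greased bare-steel 50 mm ball, ball up. Origin: on the worktop under the ball's axis; x points along the shank, which ends 275 mm from it. The ball's centre is 100 mm above the worktop.
- ball_top (a point): Top of the tow ball, 125 mm above the worktop. Pushed down, the cap's ribs meet the ball when cap_seat is about 24 mm above here; the push climbs to some 10 to 15 N at 20 to 16 mm, falls away (the click) at about 13 mm, then the cap draws itself down until cap_seat lands here. There it bears only its weight unless pushed: bearing down firmly is more than 5 N (10 to 20 N is good).
- sprayer: Bystander: yellow trigger sprayer, 84 mm in diameter, 230 mm high, standing. Origin: centre of its underside.
- grate: Bystander: round steel bucket grate, 231 mm in diameter, 36 mm high on four feet, lying behind the pot (farther from the robot). Origin: its centre, on the worktop.
- mirror: Bystander: inspection mirror lying flat, chrome handle along its x axis, from 122 mm behind the origin to 173 mm ahead of it (round mirror 54 mm wide at that end), 18 mm high. Origin: on the worktop.
- cup: Bystander: clear polycarbonate cup, 78 mm in diameter, 100 mm high, standing. Origin: centre of its underside.
- pin: Bystander: bent steel hitch pin lying near the mount, 16 mm thick, 125 mm along its x axis with a 45 mm bent end towards -y. Origin: on the worktop under the middle of the straight part.
- wax: Bystander: flat round aluminium wax tin, 93 mm in diameter, 34 mm high. Origin: centre of its underside.
- gauge: Bystander: tyre gauge lying flat, round dial 54 mm wide and 25 mm high at the origin, stem 117 mm long towards its -x. Origin: under the dial, on the worktop.
There are look-alikes about, which are no part of the job. What is shaped like the pot but pink is not meant.

How it is judged (in metres and radians):
On the way, in this order (a step that is already met when the one before it is completed fails the run):
1. the lid is off the pot and lies flat on the worktop beside it, let go (horizontal distance between lid and pot above 0.13 m and height (world z) of lid below 0.008 m and angle between lid's own z axis and vertical below 0.1 rad and contact force between the fingers and lid below 0.1 N), for 0.2 s.
2. the cap is held up clear of the pot (height (world z) of cap above 0.07 m and contact force between the fingers and cap above 0.5 N and contact force between cap and pot below 0.1 N), for 0.1 s.
3. the cap has snapped over the ball and is home (z of cap_seat in the frame of ball_top below 0.004 m and horizontal distance between cap_seat and ball_top below 0.006 m and angle between cap's own z axis and vertical below 0.2 rad), for 0.1 s.
At the end, for the whole second after the job is handed in: Cap home on the ball (inner top within 3 mm of the ball's top in height, 6 mm sideways, tilt under 0.15 rad), gripper still on it pressing it onto the ball with over 5 N through the last second; lid flat on the worktop, knob up, its centre over 130 mm from the pot's (z of cap_seat in the frame of ball_top below 0.003 m and horizontal distance between cap_seat and ball_top below 0.006 m and angle between cap's own z axis and vertical below 0.15 rad and contact force between cap and mount above 5 N and contact force between the fingers and cap above 4 N and horizontal distance between lid and pot above 0.13 m and height (world z) of lid below 0.008 m and angle between lid's own z axis and vertical below 0.1 rad and linear speed of lid below 0.02 m/s); the arm keeps its last pose, push and grip.
It fails at once if the pot is shoved more than 40 mm or tipped (distance of pot from where it was at the start of the episode above 0.04 m or angle between pot's own z axis and vertical above 0.3 rad).
It fails at once if a bystander is moved more than 30 mm (distance of any of sprayer, grate, mirror, cup, pin, wax, gauge from where it was at the start of the episode above 0.03 m).
It also fails if it takes over 64 s, if anything falls off the work surface, if the arm or the gripper's body presses on something with over 40 N, if the wrist force passes 120 N, or if a joint passes its speed limit or range.

## Robot

A 7-joint arm with a two-finger parallel gripper is mounted at the origin on the work surface. World frame = base frame: x ahead of the robot, y to its left, z up, the work surface at z = 0. Lengths are in mm, angles in rad, forces in N, time in s.
With the tool pointing down it reaches from about 425 to 825 mm from the base axis. Payload 3.6 kg.
Tool frame: the origin (TCP) lies at the very end of the fingers, on their centre line; the grasp point (between the pads) lies 19 mm behind it (tcp_to_grasp is the distance from the TCP to the grasp point, in mm); x points along the fingers, y is the direction in which the jaws open and shut, and the axes are right-handed (so a half turn about x gives the same grasp; the last joint's range is limited). The gripper opens to 93 mm and grips with 3 to 60 N. Pads are 15 mm wide; open, the fingers measure 128 mm over their backs; the gripper's body (75 mm by 188 mm) begins 65 mm behind the grasp point.
Start: joints at [1.091, 0.615, -0.013, 1.423, 0.008, 1.103, -0.04], TCP at [284.372, -584.461, 218.64] pointing down, gripper open.
Joint ranges: [-3.12, 3.12], [-0.3, 2.06], [-1.34, 1.32], [0.26, 2.42], [-1.36, 4.5], [0.01, 1.98], [-2.84, 2.84]. Speed limits (rad/s): [2.79, 2.79, 3.14, 3.14, 3.14, 3.14, 3.14].

## Interface

Orientations are given as [roll, pitch, yaw] about the fixed x, y, z axes, in that order (R = Rz(yaw) Ry(pitch) Rx(roll)).
In Python, from rig import * gives the robot as it stands. The module is installed in compiled form; this text tells all that it offers.
- The arm moves only by the shell command python3 -m crank 'ROWS' [FORCE]. ROWS is JSON, a list of rows, each a list of 7 numbers: the shift along the tool's x, y, z in mm, then the turn, a rotation vector about the tool's x, y, z in rad, then the finger opening in mm, from 0 to 93. In form: [[dx, dy, dz, ax, ay, az, hand], ...]. A call has 1 to 5 rows; each row shifts and turns the pose as measured when the row begins, along the tool's axes as they then stand; what a row does not reach is not made up. A row lasts 1/12 s, in which the tool goes at most 41.7 mm and 7.16 degrees, less where a joint would pass 70% of its speed; a pose out of reach is approached as far as the arm can. A call with a gripper value outside its range is refused whole. The fingers move at their own pace and stop on an object; FORCE is the grip in N (left out, the last holds). Time passes only in rows, so rows that do not move let the fingers close. It gives the time, the measured TCP pose, the force and the opening at its end, in the units of the state.
- observe(): the state, without advancing time (a new reading comes with each control period).
- capture(name): name is "scene" or "top" or "wrist"; returns a dict with "pixels" (384x512x3 uint8, red, green, blue), "depth" (384x512 float32, mm along the optical axis (not along the pixel's ray), 0 where there is no reading), "camera_matrix" (3x3 intrinsics, pixels), "position" and "orientation" of the camera in the world. Camera axes: x right, y up, looking along -z (the intrinsics and any distortion apply to the point x, -y, -z); pixel columns grow to the right and rows downward; lengths in mm; the calibration is good to about 2 mm. A picture is of the moment at which its call begins.
- job_done(): hands the job in, once; it reports no verdict.
The state is a dict: "clock": time; "qpos": joint angles; "qvel": joint speeds; "joint_efforts": joint torques, N m; "position": TCP position; "eef_rot": TCP orientation; "wrist_force": force on the tool from outside, world axes, zero at the start; "wrist_torque": the same for the moment, N m; "finger_gap": finger opening in mm.
Only numpy, scipy, OpenCV 4.12 (cv2) and the standard library are available. Lean on these libraries where they do the work, as an engineer would, in place of code of your own. Each camera call takes 0.05 s, during which the arm holds its last target. There are 200 camera calls.

## Working session

There is one attempt and no reset: what is moved stays moved. The work goes in short steps, Python scripts to look and compute and a shell command to move; the robot and the scene stay as the last step left them, time stands still between calls to the robot, and variables do not carry over. Pictures are saved under pics/ and viewed, about 8 in all and at most 12, crops included, and the job is handed in when it is done.

```bash
mkdir -p pics
cat > h.py <<'E'
from rig import *
import numpy as np, cv2
from scipy.spatial.transform import Rotation as R
def Rc(c):
    o=np.array(c["orientation"]); return o if o.shape==(3,3) else R.from_euler('xyz',o).as_matrix()
def ray(c,u,v):
    K=np.array(c["camera_matrix"]); d=np.linalg.inv(K)@[u,v,1]; return Rc(c)@[d[0],-d[1],-d[2]]
def onz(c,u,v,z):
    d=ray(c,u,v);p=np.array(c["position"]); return p+d*(z-p[2])/d[2]
def cloud(c):
    h,w=c["depth"].shape; K=np.array(c["camera_matrix"]); u,v=np.meshgrid(np.arange(w),np.arange(h)); z=c["depth"]
    P=np.stack([(u-K[0,2])/K[0,0]*z,-(v-K[1,2])/K[1,1]*z,-z],-1)
    return P@Rc(c).T+np.array(c["position"])
def save(c,n): cv2.imwrite(f"pics/{n}.png",c["pixels"][:,:,::-1])
def st():
    s=observe(); print({k:np.round(s[k],3).tolist() for k in("clock","position","eef_rot","wrist_force","finger_gap","qpos")}); return s
E
python3 - <<'E'
from h import *
s=st(); print(R.from_euler('xyz',s["eef_rot"]).as_matrix().round(3))
a=capture("top");b=capture("scene")
for n,c in(("top",a),("scene",b)): print(n,c["position"],np.array(c["orientation"]).tolist(),c["camera_matrix"]); 
for n,c in(("top",a),("scene",b)):
    np.savez(f"pics/{n}0.npz",**c); save(c,n+"0")
E
```

```text
{'clock': 0.0, 'position': [284.025, -583.777, 217.499], 'eef_rot': [-1.559, 1.568, 2.036], 'wrist_force': [0.146, -0.233, 0.075], 'finger_gap': 93.298, 'qpos': [1.092, 0.616, -0.013, 1.425, 0.008, 1.103, -0.04]}
[[-0.001  0.438 -0.899]
 [ 0.002 -0.899 -0.438]
 [-1.    -0.003  0.   ]]
top [ 399.54975118    5.22475417 1528.99509603] [0.10423783986443969, 0.000800012095216518, -1.5750597207574097] [[410.58527788   0.         259.27528139]
 [  0.         410.58527788 195.65678634]
 [  0.           0.           1.        ]]
scene [1210.35285319  606.34727213  657.72543103] [1.0173859133681737, -0.004835343550499305, 2.3200060179214432] [[361.47283909   0.         255.56967944]
 [  0.         361.47283909 191.19903175]
 [  0.           0.           1.        ]]
```

View pics/top0.png

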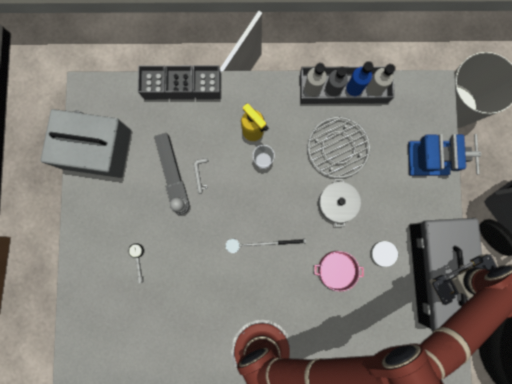

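View pics/scene0.png

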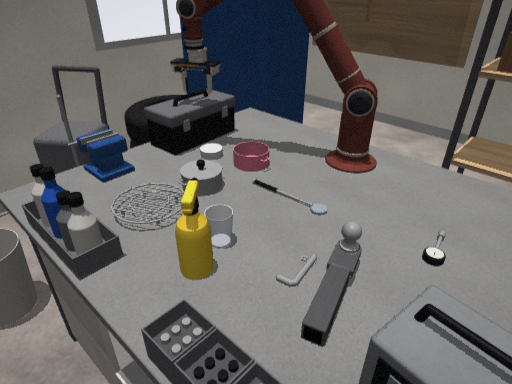

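Top view: lidded steel pot at about (340,202) with the black knob in its middle, pink pot at (339,270), tow ball at (178,204) with the shank going up to (163,135), mirror from (232,245) to (303,241), cup (263,157), sprayer (252,122).

Run:
```python
from h import *
a=dict(np.load("pics/top0.npz"));b=dict(np.load("pics/scene0.npz"))
P=cloud(a)
for n,(u,v) in dict(table=(290,200),mirror1=(232,245),mirror2=(303,241),cup=(263,157),base=(262,350),pin=(200,175),pink=(339,270),shank_end=(163,135),spray=(252,122)).items(): print(n,P[v,u].round(0), onz(a,u,v,0).round(0)[:2])
def fit(P,sel,name):
    pts=P[sel]; print(name,len(pts),'mean',pts.mean(0).round(1),'mid',((pts.min(0)+pts.max(0))/2).round(1),'ext',np.ptp(pts,axis=0).round(1))
    return pts
def reg(P,c,r): return np.hypot(P[...,0]-c[0],P[...,1]-c[1])<r
for n,c in(("top",a),("scene",b)):
    P=cloud(c); z=P[...,2]
    pot=onz(a,340,202,67)[:2]; ball=onz(a,178,204,120)[:2]
    fit(P,reg(P,pot,90)&(z>58)&(z<74),n+' lid disc')
    fit(P,reg(P,pot,40)&(z>85)&(z<110),n+' knob')
    t=fit(P,reg(P,ball,45)&(z>85)&(z<140),n+' ball')
    A=np.c_[2*t,np.ones(len(t))]; x=np.linalg.lstsq(A,(t**2).sum(1),rcond=None)[0]; print('sphere',x[:3].round(1),'r',np.sqrt(x[3]+x[:3]@x[:3]).round(1))
s=cv2.resize(a["pixels"][170:240,140:380],None,fx=3,fy=3,interpolation=cv2.INTER_CUBIC); cv2.imwrite("pics/crop.png",s[:,:,::-1])
# knob by colour in top
g=a["pixels"].max(2).astype(int); m=(g[192:212,330:350]<60).astype(np.uint8); v,u=np.nonzero(m); print('dark',len(u),u.mean()+330,v.mean()+192,onz(a,u.mean()+330,v.mean()+192,99).round(1))
```

```text
table [ 543. -109.    0.] [ 543. -109.]
mirror1 [377. 107.   6.] [376. 107.]
mirror2 [ 390. -154.   16.] [ 390. -155.]
cup [707.  -9.  -5.] [706.  -9.]
base [ 70.  -0. 266.] [ 0. -2.]
pin [638. 228.   1.] [639. 229.]
pink [ 400.    5. 1529.] [ 284. -286.]
shank_end [779. 358.  53.] [793. 371.]
spray [792.  29. 172.] [842.  32.]
top lid disc 1186 mean [ 529.4 -282.7   67.5] mid [ 531.1 -282.9   66.1] ext [141.3 144.8  15.6]
top knob 50 mean [ 530.1 -281.8   98.8] mid [ 531.6 -282.2   96.9] ext [25.5 25.6 18.4]
top ball 162 mean [520.7 290.9 116.7] mid [522.4 292.6 114.9] ext [46.1 45.7 37.6]
sphere [522.  293.4 104.4] r 22.6
scene lid disc 636 mean [ 536.8 -272.2   66.2] mid [ 531.7 -280.9   65.9] ext [143.7 146.3  15.4]
scene knob 44 mean [ 534.8 -275.4   94.1] mid [ 532.7 -277.4   93.2] ext [23.8 21.9 13.8]
scene ball 314 mean [534.4 301.7 110.5] mid [527.6 297.8 106.1] ext [41.9 46.8 39.8]
sphere [523.1 296.4 100.9] r 24.0
dark 19 340.4736842105263 201.73684210526315 [ 526.6 -278.    99. ]
```

```bash
cat >> h.py <<'E'
def delta(target,grip=False):
    s=observe(); M=R.from_euler('xyz',s["eef_rot"]).as_matrix(); print('tool delta',(M.T@(np.array(target)-s["position"])).round(1), 'level err',(M.T@[0,0,-1]).round(3)); return s
E
python3 -m crank '[[0,-16,-35.5,0,0,0,60],[0,-16,-35.5,0,0,0,60],[0,-16,-35.5,0,0,0,60],[0,-16,-35.5,0,0,0,60],[0,-16,-35.5,0,0,0,60]]' 30
python3 -m crank '[[0,-16,-35.5,0,0,0,60],[5,-16,-35.5,0,0,0,60],[10,-16,-35.5,0,0,0,60],[20,-16,-30,0,0,0,60],[0,0,0,0,0,0,60]]'
python3 - <<'E'
from h import *
st(); delta([531,-282,150]); c=capture("wrist"); save(c,"w1"); np.savez("pics/w1.npz",**c); print(c["position"],c["camera_matrix"])
E
```

```text
clock: 0.52
position: [400.2, -440.3, 212.5]
eef_rot: [-0.339, 1.558, -3.054]
wrist_force: [-0.4, -0.1, -0.1]
finger_gap: 64.2
clock: 0.93
position: [507.8, -308.7, 174.0]
eef_rot: [-1.049, 1.56, 2.533]
wrist_force: [0.9, 1.8, 0.0]
finger_gap: 60.3
{'clock': 0.933, 'position': [507.825, -308.701, 173.983], 'eef_rot': [-1.049, 1.56, 2.533], 'wrist_force': [0.902, 1.808, 0.043], 'finger_gap': 60.322, 'qpos': [0.529, 0.577, -0.03, 1.639, 0.019, 0.937, -0.638]}
tool delta [ 23.9 -14.  -32.5] level err [ 1.     0.01  -0.006]
[ 578.20315598 -276.49714703  339.41050857] [[334.32403062   0.         254.05305177]
 [  0.         334.32403062 189.24737845]
 [  0.           0.           1.        ]]
```

View pics/w1.png

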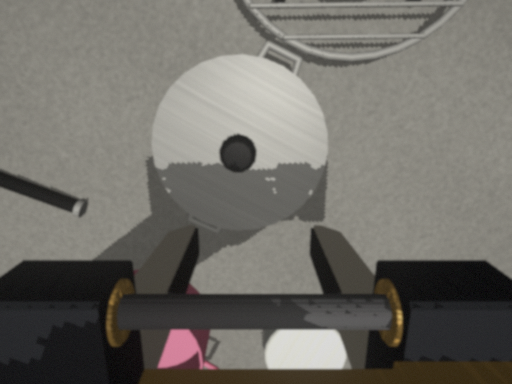

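Run:
```python
from h import *
c=dict(np.load("pics/w1.npz")); P=cloud(c); z=P[...,2]; r=np.hypot(P[...,0]-531,P[...,1]+282)
for n,m in(("disc",(r<80)&(z>60)&(z<72)),("knobtop",(r<30)&(z>92)&(z<105))):
    t=P[m]; print(n,len(t),t.mean(0).round(1),((t.min(0)+t.max(0))/2).round(1),np.ptp(t,axis=0).round(1))
```

```text
disc 23068 [ 535.6 -281.1   67. ] [ 531.4 -282.8   67.1] [144.7 144.7   6.4]
knobtop 1045 [ 532.6 -282.6   97.8] [ 531.9 -282.8   96.6] [26.7 27.3  9.1]
```

Wrist view: lid disc centred near (240,142), knob at (238,153), pot loops at (280,57) and (205,222), grate above. Knob measured at (531.7, -282.8), top ~98 (expected 99).

```bash
python3 -m crank '[[15,-7,-17,0,0.006,0.01,60],[20,-6,-16,0,0,0,60],[20,0,0,0,0,0,60],[0,0,0,0,0,0,60]]' >/dev/null
python3 - <<'E'
from h import *
st(); delta([531.7,-282.8,73])
E
```

```text
{'clock': 1.317, 'position': [529.812, -291.771, 119.855], 'eef_rot': [1.237, 1.56, -1.472], 'wrist_force': [-0.505, -1.015, -0.497], 'finger_gap': 59.859, 'qpos': [0.474, 0.648, -0.019, 1.68, 0.029, 0.808, -0.699]}
tool delta [46.8 -7.8 -5.6] level err [ 1.    -0.01  -0.004]
```

```bash
python3 -m crank '[[5,-8,-5.6,0,0,0,60],[15,0,0,0,0,0,60],[0,0,0,0,0,0,60]]' >/dev/null
python3 - <<'E'
from h import *
st(); delta([531.7,-282.8,73])
E
```

```text
{'clock': 1.567, 'position': [530.149, -285.712, 100.619], 'eef_rot': [1.217, 1.557, -1.498], 'wrist_force': [-0.392, 0.322, -0.205], 'finger_gap': 59.901, 'qpos': [0.461, 0.669, -0.015, 1.705, 0.031, 0.761, -0.717]}
tool delta [27.6 -2.4 -2.7] level err [ 1.    -0.013 -0.005]
```

```bash
python3 -m crank '[[0,-3,-3,0,0.005,-0.01,60],[13,0,0,0,0,0,60],[11,0,0,0,0,0,60],[2,0,0,0,0,0,60],[0,0,0,0,0,0,60]]' >/dev/null
python3 - <<'E'
from h import *
st(); delta([531.7,-282.8,73])
E
```

```text
{'clock': 1.983, 'position': [533.285, -284.963, 79.284], 'eef_rot': [2.145, 1.561, -0.575], 'wrist_force': [-0.19, -1.046, 0.497], 'finger_gap': 59.836, 'qpos': [0.467, 0.7, -0.021, 1.717, 0.023, 0.715, -0.716]}
tool delta [ 6.3 -2.7  0.6] level err [ 1.    -0.009  0.006]
```

```bash
python3 -m crank '[[6,-2,0,0,0,0,60],[0,0,0,0,0,0,20],[0,0,0,0,0,0,20],[0,0,0,0,0,0,20],[0,0,0,0,0,0,20]]' 30
python3 -m crank '[[0,0,0,0,0,0,20],[0,0,0,0,0,0,20],[-5,0,0,0,0,0,20],[-10,0,0,0,0,0,20],[-10,0,0,0,0,0,20]]'
python3 - <<'E'
from h import *
st()
E
```

```text
clock: 2.4
position: [533.4, -283.8, 74.9]
eef_rot: [2.177, 1.557, -0.544]
wrist_force: [-0.2, 0.3, -0.1]
finger_gap: 38.1
clock: 2.82
position: [531.1, -282.4, 99.0]
eef_rot: [2.105, 1.564, -0.616]
wrist_force: [-0.3, 0.1, -1.6]
finger_gap: 27.1
{'clock': 2.817, 'position': [531.054, -282.399, 99.027], 'eef_rot': [2.105, 1.564, -0.616], 'wrist_force': [-0.3, 0.102, -1.643], 'finger_gap': 27.069, 'qpos': [0.465, 0.67, -0.021, 1.708, 0.021, 0.757, -0.717]}
```

```bash
python3 -m crank '[[-10,0,0,0,0,0,20],[-10,-5,-3,0,0,0,20],[0,-15,-8,0,0,0,20],[0,-26,-13,0,0,0,20],[0,-28,-14,0,0,0,20]]' 
python3 -m crank '[[0,-28,-14,0,0,0,20],[0,-28,-14,0,0,0,20],[0,-28,-14,0,0,0,20],[0,-28,-14,0,0,0,20],[0,-26,-12,0,0,0,20]]'
python3 -m crank '[[0,-18,-9,0,0,0,20],[0,-10,-5,0,0,0,20],[0,0,0,0,0,0,20]]'
python3 - <<'E'
from h import *
st(); delta([535,0,16]); c=capture("wrist"); save(c,"w2"); c=capture("scene");save(c,"s2")
E
```

```text
clock: 3.23
position: [537.0, -208.5, 127.5]
eef_rot: [1.944, 1.548, -0.794]
wrist_force: [-0.3, 0.5, -1.9]
finger_gap: 26.6
clock: 3.65
position: [547.4, -46.8, 132.2]
eef_rot: [2.172, 1.54, -0.568]
wrist_force: [0.4, -0.3, -2.0]
finger_gap: 26.6
clock: 3.9
position: [550.0, -0.9, 135.6]
eef_rot: [2.462, 1.539, -0.261]
wrist_force: [0.2, 0.4, -2.2]
finger_gap: 26.5
{'clock': 3.9, 'position': [550.021, -0.936, 135.634], 'eef_rot': [2.462, 1.539, -0.261], 'wrist_force': [0.228, 0.421, -2.237], 'finger_gap': 26.488, 'qpos': [-0.048, 0.546, 0.007, 1.844, 0.008, 0.722, -1.201]}
tool delta [119.1  -9.3  16.3] level err [ 1.    -0.02   0.025]
```

View pics/s2.png

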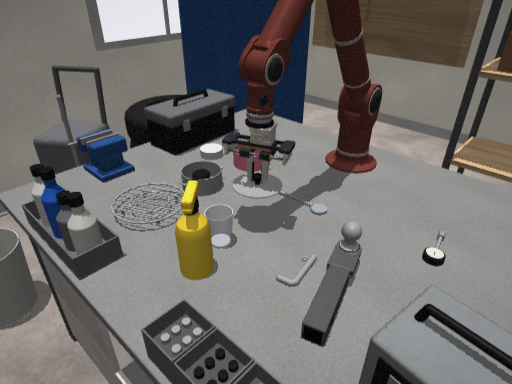

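Scene view: lid held level in the gripper around (258,185), pot open at (202,178), undisturbed. Lowering onto the free worktop.

```bash
python3 -m crank '[[10,-5,8,0,-0.025,-0.02,20],[25,-4,8,0,0,0,20],[30,0,0,0,0,0,20],[25,0,0,0,0,0,20],[0,0,0,0,0,0,20]]'
python3 - <<'E'
from h import *
st(); delta([535,0,17]);
E
```

```text
clock: 4.42
position: [532.0, -13.9, 44.1]
eef_rot: [1.189, 1.564, -1.554]
wrist_force: [-1.3, 0.4, -1.7]
finger_gap: 27.0
{'clock': 4.417, 'position': [531.997, -13.85, 44.074], 'eef_rot': [1.189, 1.564, -1.554], 'wrist_force': [-1.349, 0.381, -1.732], 'finger_gap': 26.954, 'qpos': [-0.024, 0.677, 0.008, 1.938, 0.004, 0.526, -1.193]}
tool delta [ 27.  -11.8  -8.2] level err [ 1.    -0.006 -0.003]
```

```bash
python3 -m crank '[[12,0,0,0,0,0,20],[9,0,0,0,0,0,20],[2,0,0,0,0,0,20],[0,0,0,0,0,0,20]]' 
python3 -m crank '[[2,0,0,0,0,0,20],[0,0,0,0,0,0,20]]'
python3 - <<'E'
from h import *
st(); c=capture("scene"); P=cloud(c); z=P[...,2]; r=np.hypot(P[...,0]-532,P[...,1]+14)
t=P[(r<78)&(z<40)&(z>-5)&(r>25)]; print(len(t),np.percentile(t[:,2],[5,25,50,75,95]))
E
```

```text
clock: 4.75
position: [530.9, -20.8, 20.2]
eef_rot: [0.75, 1.56, -2.003]
wrist_force: [0.5, -0.2, -1.8]
finger_gap: 26.8
clock: 4.92
position: [532.0, -21.9, 19.6]
eef_rot: [0.971, 1.56, -1.784]
wrist_force: [-0.7, -0.8, -1.7]
finger_gap: 26.6
{'clock': 4.917, 'position': [532.008, -21.856, 19.577], 'eef_rot': [0.971, 1.56, -1.784], 'wrist_force': [-0.652, -0.826, -1.705], 'finger_gap': 26.608, 'qpos': [-0.014, 0.72, 0.012, 1.948, 0.005, 0.476, -1.193]}
995 [-1.38707455  1.98565171 10.4854699  11.61733652 13.30337191]
```

```bash
python3 -m crank '[[2,0,0,0,0,0,20],[1,0,0,0,0,0,20],[0,0,0,0,0,0,20]]' 
python3 -m crank '[[1.5,0,0,0,0,0,20],[0,0,0,0,0,0,20]]'
```

```text
clock: 5.22
position: [533.7, -21.5, 18.4]
eef_rot: [1.406, 1.561, -1.347]
wrist_force: [0.3, -0.3, -1.5]
finger_gap: 26.7
clock: 5.38
position: [534.1, -21.3, 17.3]
eef_rot: [1.518, 1.56, -1.236]
wrist_force: [-0.9, -0.3, -1.5]
finger_gap: 26.7
```

```bash
python3 -m crank '[[1.5,0,0,0,0,0,20],[0,0,0,0,0,0,20]]' 
python3 -m crank '[[1.5,0,0,0,0,0,20],[0,0,0,0,0,0,20]]'
```

```text
clock: 5.55
position: [534.5, -21.3, 17.5]
eef_rot: [1.583, 1.56, -1.17]
wrist_force: [-0.9, -0.3, -1.9]
finger_gap: 26.7
clock: 5.72
position: [534.9, -21.2, 17.3]
eef_rot: [1.678, 1.559, -1.076]
wrist_force: [0.2, -0.0, -1.5]
finger_gap: 26.8
```

```bash
python3 -m crank '[[3,0,0,0,0,0,20],[2,0,0,0,0,0,20]]'
python3 - <<'E'
from h import *
c=capture("scene"); P=cloud(c); z=P[...,2]; r=np.hypot(P[...,0]-534,P[...,1]+21)
t=P[(r<66)&(z<40)&(z>-5)&(r>25)]; print(len(t),np.percentile(t[:,2],[5,25,50,75,95]))
E
```

```text
clock: 5.88
position: [535.2, -21.2, 16.7]
eef_rot: [1.737, 1.559, -1.016]
wrist_force: [-4.9, 0.5, 16.0]
finger_gap: 26.8
593 [ 6.59293678  8.09159321  9.06078058  9.89001801 11.17772794]
```

Lid is down (disc top ≈9 mm, 16 N contact). Release and rise.

```bash
python3 -m crank '[[-1,0,0,0,0,0,50],[0,0,0,0,0,0,50],[0,0,0,0,0,0,50],[0,0,0,0,0,0,50],[0,0,0,0,0,0,50]]' 
python3 -m crank '[[-15,0,0,0,0,0,75],[-30,0,0,0,0,0,75],[-40,0,0,0,0,0,75],[-30,0,0,0,0,0,75],[0,0,0,0,0,0,75]]'
python3 - <<'E'
from h import *
st(); delta([531.7,-282.8,135])
E
```

```text
clock: 6.35
position: [536.2, -21.0, 18.1]
eef_rot: [1.918, 1.558, -0.835]
wrist_force: [0.2, 0.2, 0.8]
finger_gap: 49.3
clock: 6.77
position: [533.1, -19.7, 132.7]
eef_rot: [0.973, 1.561, -1.78]
wrist_force: [0.4, 0.2, 0.0]
finger_gap: 74.2
{'clock': 6.767, 'position': [533.095, -19.712, 132.683], 'eef_rot': [0.973, 1.561, -1.78], 'wrist_force': [0.418, 0.152, 0.047], 'finger_gap': 74.211, 'qpos': [-0.02, 0.542, 0.015, 1.864, 0.003, 0.738, -1.191]}
tool delta [  0.3 242.9 101.1] level err [ 1.    -0.008 -0.006]
```

```bash
python3 -m crank '[[-10,20,11,0,-0.005,-0.008,75],[-10,30,17,0,0,0,75],[0,34,19,0,0,0,75],[0,34,19,0,0,0,75],[0,34,19,0,0,0,75]]' 
python3 -m crank '[[0,34,19,0,0,0,75],[0,34,19,0,0,0,75],[0,20,11,0,0,0,75],[0,3,2,0,0,0,75],[0,0,0,0,0,0,75]]'
python3 - <<'E'
from h import *
st(); delta([531.7,-282.8,135]); c=capture("wrist"); save(c,"w3"); np.savez("pics/w3.npz",**c)
P=cloud(c); z=P[...,2]; r=np.hypot(P[...,0]-532,P[...,1]+283); r2=np.hypot(P[...,0]-532,P[...,1]+283)
for n,m in(("cap",(r<50)&(z>45)&(z<60)),("rim",(r<72)&(r>60)&(z>60)&(z<68))):
    t=P[m]; print(n,len(t),t.mean(0).round(1),((t.min(0)+t.max(0))/2).round(1),np.ptp(t,axis=0).round(1))
E
```

```text
clock: 7.18
position: [517.1, -183.5, 153.3]
eef_rot: [-1.127, 1.564, 2.43]
wrist_force: [0.7, -0.8, -0.2]
finger_gap: 75.1
clock: 7.6
position: [500.4, -303.8, 147.8]
eef_rot: [-0.431, 1.558, 3.11]
wrist_force: [-0.4, 0.2, 0.0]
finger_gap: 75.1
{'clock': 7.6, 'position': [500.383, -303.78, 147.832], 'eef_rot': [-0.431, 1.558, 3.11], 'wrist_force': [-0.354, 0.246, 0.027], 'finger_gap': 75.129, 'qpos': [0.503, 0.595, 0.004, 1.695, 0.004, 0.863, -0.668]}
tool delta [ 12.5  -7.1 -37.2] level err [ 1.     0.005 -0.011]
cap 4452 [ 532.3 -285.6   52.1] [ 531.3 -286.1   50.1] [59.9 61.  10.2]
rim 2805 [ 534.2 -281.    63.3] [ 531.5 -282.7   62.9] [139.3 139.3   5.9]
```

View pics/w3.png

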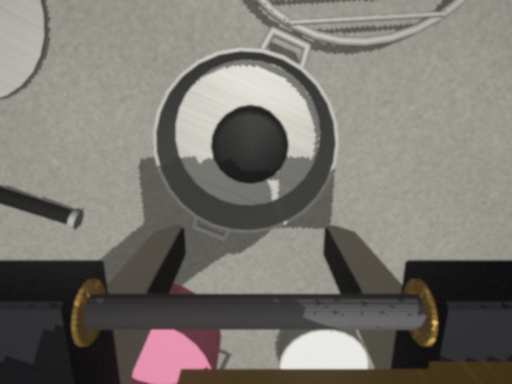

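Wrist view: open pot with black cap at (250,144), pot circle centred near (246,138); lid at far left. Cap measured at (531.4,-286.0), top ~52 (expected 53), diameter ~60 (62).

```bash
python3 -m crank '[[10,-2,-20,0,0.011,0.005,75],[15,-2,-17,0,0,0,75],[15,0,0,0,0,0,75],[0,0,0,0,0,0,75]]'
python3 - <<'E'
from h import *
st(); delta([531.4,-286,18])
E
```

```text
clock: 7.98
position: [539.4, -271.8, 104.5]
eef_rot: [-2.45, 1.562, 1.103]
wrist_force: [-0.4, 0.6, -0.7]
finger_gap: 75.0
{'clock': 7.983, 'position': [539.373, -271.835, 104.478], 'eef_rot': [-2.45, 1.562, 1.103], 'wrist_force': [-0.448, 0.566, -0.679], 'finger_gap': 75.049, 'qpos': [0.44, 0.669, -0.007, 1.69, -0.006, 0.782, -0.721]}
tool delta [86.3 10.3 13.5] level err [1.    0.005 0.007]
```

```bash
python3 -m crank '[[5,10,13,0,0,0,75],[0,0,0,0,0,0,75],[10,0,0,0,0,0,75],[0,0,0,0,0,0,75]]'
python3 - <<'E'
from h import *
st(); delta([531.4,-286,18])
E
```

```text
clock: 8.32
position: [534.6, -278.8, 87.9]
eef_rot: [-2.401, 1.557, 1.164]
wrist_force: [-0.6, -0.0, -0.7]
finger_gap: 74.8
{'clock': 8.317, 'position': [534.601, -278.823, 87.861], 'eef_rot': [-2.401, 1.557, 1.164], 'wrist_force': [-0.607, -0.034, -0.745], 'finger_gap': 74.849, 'qpos': [0.461, 0.69, -0.015, 1.705, -0.005, 0.747, -0.694]}
tool delta [69.8  5.9  6.6] level err [1.    0.009 0.01 ]
```

```bash
python3 -m crank '[[0,7,8,0,-0.01,0.009,75],[0,0,0,0,0,0,75],[10,0,0,0,0,0,75],[0,0,0,0,0,0,75]]'
python3 - <<'E'
from h import *
st(); delta([531.4,-286,18])
E
```

```text
clock: 8.65
position: [529.8, -290.9, 78.3]
eef_rot: [1.645, 1.567, -1.076]
wrist_force: [0.2, 0.3, 0.0]
finger_gap: 74.9
{'clock': 8.65, 'position': [529.794, -290.946, 78.271], 'eef_rot': [1.645, 1.567, -1.076], 'wrist_force': [0.207, 0.263, 0.026], 'finger_gap': 74.879, 'qpos': [0.467, 0.703, -0.004, 1.712, 0.007, 0.723, -0.69]}
tool delta [60.3 -4.1 -3.5] level err [ 1.    -0.004  0.   ]
```

```bash
python3 -m crank '[[0,-4,-3,0,0,0,75],[0,0,0,0,0,0,75],[12,0,0,0,0,0,75],[0,0,0,0,0,0,75]]'
python3 - <<'E'
from h import *
st(); delta([531.4,-286,18])
E
```

```text
clock: 8.98
position: [531.3, -285.7, 65.5]
eef_rot: [1.865, 1.567, -0.856]
wrist_force: [-0.5, -0.3, 0.6]
finger_gap: 75.0
{'clock': 8.983, 'position': [531.343, -285.678, 65.528], 'eef_rot': [1.865, 1.567, -0.856], 'wrist_force': [-0.455, -0.273, 0.637], 'finger_gap': 75.042, 'qpos': [0.458, 0.719, -0.004, 1.725, 0.006, 0.693, -0.699]}
tool delta [47.5  0.1  0.1] level err [ 1.    -0.004  0.001]
```

Centred; go down in two steps, checking drift.

```bash
python3 -m crank '[[10,0,0,0,0,0,75],[10,0,0,0,0,0,75],[0,0,0,0,0,0,75]]'
python3 - <<'E'
from h import *
delta([531.4,-286,18])
E
```

```text
clock: 9.23
position: [531.6, -285.5, 43.2]
eef_rot: [1.906, 1.566, -0.814]
wrist_force: [-1.2, 0.1, -0.2]
finger_gap: 74.9
tool delta [25.2  0.3  0.4] level err [ 1.    -0.004  0.001]
```

```bash
python3 -m crank '[[11,0,0,0,0,0,75],[10,0,0,0,0,0,75],[3,0,0,0,0,0,75],[0,0,0,0,0,0,75]]' 
python3 -m crank '[[0,0,0,0,0,0,55],[0,0,0,0,0,0,55],[0,0,0,0,0,0,55],[0,0,0,0,0,0,55],[0,0,0,0,0,0,55]]' 60
python3 -m crank '[[0,0,0,0,0,0,55],[-8,0,0,0,0,0,55],[-15,0,0,0,0,0,55],[-20,0,0,0,0,0,55],[0,0,0,0,0,0,55]]'
python3 - <<'E'
from h import *
st()
E
```

```text
clock: 9.57
position: [531.0, -285.3, 15.1]
eef_rot: [1.506, 1.569, -1.214]
wrist_force: [0.3, -0.1, -0.0]
finger_gap: 75.1
clock: 9.98
position: [531.1, -285.6, 15.2]
eef_rot: [1.565, 1.568, -1.155]
wrist_force: [0.2, -0.5, -1.2]
finger_gap: 60.0
clock: 10.4
position: [530.6, -285.1, 60.4]
eef_rot: [0.95, 1.569, -1.771]
wrist_force: [1.5, -0.6, -0.7]
finger_gap: 60.1
{'clock': 10.4, 'position': [530.565, -285.096, 60.393], 'eef_rot': [0.95, 1.569, -1.771], 'wrist_force': [1.479, -0.63, -0.669], 'finger_gap': 60.098, 'qpos': [0.458, 0.727, -0.004, 1.727, 0.006, 0.687, -0.699]}
```

```bash
python3 -m crank '[[-15,0,0,0,0,0,55],[-25,0,0,0,0,0,55],[-30,0,0,0,0,0,55],[-30,0,0,0,0,0,55],[-15,-10,-5,0,0,0,55]]'
python3 -m crank '[[0,-20,-9,0,0,0,55],[0,-30,-14,0,0,0,55],[0,-32,-15,0,0,0,55],[0,-32,-15,0,0,0,55],[0,-32,-15,0,0,0,55]]'
python3 -m crank '[[0,-32,-15,0,0,0,55],[0,-32,-15,0,0,0,55],[0,-32,-15,0,0,0,55],[0,-32,-15,0,0,0,55],[0,-32,-15,0,0,0,55]]'
python3 - <<'E'
from h import *
st(); delta([522.7,294.5,160])
E
```

```text
clock: 10.82
position: [526.9, -274.9, 175.0]
eef_rot: [-0.496, 1.56, 3.063]
wrist_force: [-0.4, -1.0, -0.6]
finger_gap: 60.1
clock: 11.23
position: [531.9, -120.5, 179.0]
eef_rot: [1.314, 1.56, -1.429]
wrist_force: [0.2, 0.1, -1.6]
finger_gap: 59.8
clock: 11.65
position: [536.9, 63.8, 176.0]
eef_rot: [1.266, 1.559, -1.48]
wrist_force: [0.2, -0.2, -0.1]
finger_gap: 60.2
{'clock': 11.65, 'position': [536.894, 63.839, 175.969], 'eef_rot': [1.266, 1.559, -1.48], 'wrist_force': [0.208, -0.2, -0.075], 'finger_gap': 60.177, 'qpos': [-0.165, 0.494, -0.002, 1.798, 0.016, 0.851, -1.352]}
tool delta [  13.3 -218.5  -75.9] level err [ 1.    -0.011 -0.003]
```

```bash
python3 -m crank '[[0,-36,-6,0,0.003,-0.01,55],[0,-36,-6,0,0,0,55],[0,-36,-6,0,0,0,55],[0,-36,-6,0,0,0,55],[0,-30,-4,0,0,0,55]]'
python3 -m crank '[[0,-15,-2,0,0,0,55],[0,-5,0,0,0,0,55],[0,0,0,0,0,0,55]]'
python3 - <<'E'
from h import *
st(); delta([522.7,294.5,160])
for n in("wrist","scene","top"):
    c=capture(n); save(c,n+"4"); np.savez(f"pics/{n}4.npz",**c); P=cloud(c); z=P[...,2]
    r=np.hypot(P[...,0]-522.7,P[...,1]-294.5); t=P[(r<27)&(z>80)&(z<130)]
    if len(t)>20:
        print(n,len(t),t.min(0).round(1),t.max(0).round(1))
        q=np.linalg.lstsq(np.c_[2*t,np.ones(len(t))],(t**2).sum(1),rcond=None)[0]; print('sphere',q[:3].round(1),np.sqrt(q[3]+q[:3]@q[:3]).round(1))
E
```

```text
clock: 12.07
position: [493.5, 245.2, 173.8]
eef_rot: [3.097, 1.57, 0.353]
wrist_force: [0.7, -0.6, -0.7]
finger_gap: 59.8
clock: 12.32
position: [481.9, 275.8, 172.6]
eef_rot: [-1.62, 1.564, 1.936]
wrist_force: [0.1, -1.2, -0.4]
finger_gap: 60.0
{'clock': 12.317, 'position': [481.927, 275.753, 172.645], 'eef_rot': [-1.62, 1.564, 1.936], 'wrist_force': [0.077, -1.241, -0.449], 'finger_gap': 59.988, 'qpos': [-0.54, 0.518, -0.024, 1.763, 0.008, 0.86, -1.723]}
tool delta [ 12.7  -0.7 -44.9] level err [1.    0.006 0.   ]
wrist 3906 [499.1 270.9  99.1] [547.8 319.3 126.4]
sphere [523.  294.6 100.2] 24.6
scene 317 [506.8 274.8  81.4] [547.9 321.1 126.3]
sphere [522.8 296.4 100.6] 24.2
```

View pics/wrist4.png

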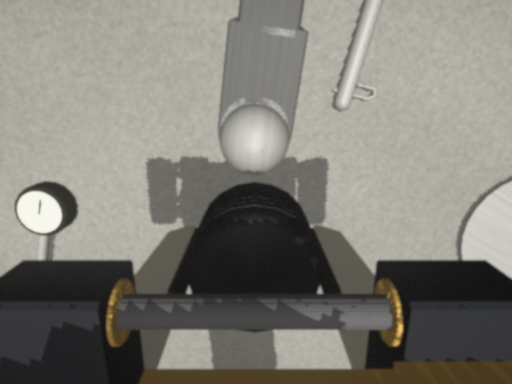

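View pics/scene4.png

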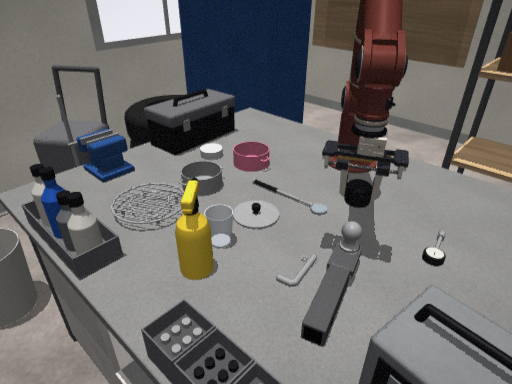

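Wrist view: ball at (255,137) in front of the held cap (255,240). Scene view: lid flat, knob up at (256,212); cap hanging upright at (357,190) near the ball (351,230). Ball from wrist: (523.0, 294.7), sphere radius 24.6, centre height 100.2 — consistent.

```bash
python3 -m crank '[[0,0,-20,0,0,0,55],[0,0,-13,0,0,0,55],[0,0,0,0,0,0,55],[0,0,0,0,0,0,55]]'
python3 - <<'E'
from h import *
delta([523,294.8,140])
E
```

```text
clock: 12.8
position: [517.9, 274.8, 172.7]
eef_rot: [0.795, 1.568, -1.953]
wrist_force: [0.2, -0.4, -0.3]
finger_gap: 60.1
tool delta [ 32.6 -16.6 -12.4] level err [ 1.    -0.002 -0.002]
```

```bash
python3 -m crank '[[10,-16,-12,0,0,0,55],[0,0,0,0,0,0,55],[0,0,0,0,0,0,55]]'
python3 - <<'E'
from h import *
st();delta([523,294.8,140])
E
```

```text
clock: 13.05
position: [523.9, 287.7, 162.5]
eef_rot: [1.0, 1.564, -1.757]
wrist_force: [0.3, -1.2, -0.6]
finger_gap: 60.2
{'clock': 13.05, 'position': [523.928, 287.709, 162.527], 'eef_rot': [1.0, 1.564, -1.757], 'wrist_force': [0.318, -1.234, -0.591], 'finger_gap': 60.201, 'qpos': [-0.537, 0.592, -0.007, 1.649, 0.011, 0.906, -1.737]}
tool delta [22.5 -7.1 -1.9] level err [ 1.    -0.006 -0.004]
```

```bash
python3 -m crank '[[7,-7.5,-2,0,0.004,-0.006,55],[0,0,0,0,0,0,55],[10,0,0,0,0,0,55],[0,0,0,0,0,0,55]]'
python3 - <<'E'
from h import *
st();delta([523,294.8,122])
E
```

```text
clock: 13.38
position: [521.8, 292.7, 144.5]
eef_rot: [0.452, 1.57, -2.309]
wrist_force: [-1.0, -1.0, -0.8]
finger_gap: 60.0
{'clock': 13.383, 'position': [521.806, 292.736, 144.474], 'eef_rot': [0.452, 1.57, -2.309], 'wrist_force': [-1.019, -1.023, -0.757], 'finger_gap': 60.038, 'qpos': [-0.542, 0.612, -0.009, 1.669, 0.007, 0.861, -1.745]}
tool delta [22.5 -1.5 -1.9] level err [ 1.    -0.001 -0.001]
```

```bash
python3 -m crank '[[0,-1.5,-2,0,0,0,55],[0,0,0,0,0,0,55]]'
python3 - <<'E'
from h import *
from scipy.optimize import least_squares
s=st();delta([523,294.8,122])
for n in("wrist","scene"):
    c=capture(n); P=cloud(c); z=P[...,2]; r=np.hypot(P[...,0]-s["position"][0],P[...,1]-s["position"][1])
    m=(r<38)&(z>134)&(z<178)&(c["pixels"].max(2)<70); t=P[m]
    if len(t)<20: print(n,len(t)); continue
    f=least_squares(lambda p:np.hypot(t[:,0]-p[0],t[:,1]-p[1])-31,s["position"][:2],loss='soft_l1'); print(n,len(t),f.x.round(1),'rms',np.sqrt(np.mean(f.fun**2)).round(2),t[:,2].min(),t[:,2].max())
E
```

```text
clock: 13.55
position: [522.8, 294.3, 143.9]
eef_rot: [0.422, 1.568, -2.339]
wrist_force: [0.2, -0.1, -0.8]
finger_gap: 60.0
{'clock': 13.55, 'position': [522.814, 294.253, 143.892], 'eef_rot': [0.422, 1.568, -2.339], 'wrist_force': [0.234, -0.121, -0.763], 'finger_gap': 60.038, 'qpos': [-0.544, 0.616, -0.009, 1.664, 0.008, 0.865, -1.747]}
tool delta [21.9 -0.5 -0.4] level err [ 1.    -0.001 -0.002]
wrist 3431 [521.8 294.3] rms 0.59 134.08624055712107 177.99735610174565
scene 418 [521.3 295.3] rms 1.1 134.44682683037274 177.97629957946145
```

```bash
python3 -m crank '[[10,0,-1,0,0,0,55],[10,0,0,0,0,0,55],[0,0,0,0,0,0,55]]'
python3 - <<'E'
from h import *
delta([523.8,294.8,92])
E
```

```text
clock: 13.9
position: [524.7, 294.6, 123.4]
eef_rot: [2.13, 1.57, -0.631]
wrist_force: [-0.1, -0.9, -0.7]
finger_gap: 59.9
tool delta [31.4 -0.5  0.8] level err [ 1.    -0.001  0.001]
```

```bash
python3 -m crank '[[6,0,0.5,0,0,0,55],[6,0,0,0,0,0,55]]'
python3 -m crank '[[5,0,0,0,0,0,55],[5,0,0,0,0,0,55]]'
python3 - <<'E'
from h import *
delta([523.8,294.8,92])
E
```

```text
clock: 14.07
position: [524.0, 294.7, 111.5]
eef_rot: [1.846, 1.57, -0.916]
wrist_force: [-6.0, -2.4, 16.9]
finger_gap: 59.7
clock: 14.23
position: [524.1, 294.8, 105.9]
eef_rot: [2.464, 1.57, -0.297]
wrist_force: [-4.7, -2.7, 16.9]
finger_gap: 60.4
tool delta [13.9 -0.1  0.3] level err [ 1.    -0.     0.001]
```

```bash
python3 -m crank '[[5,0,0,0,0,0,55],[5,0,0,0,0,0,55]]'
python3 -m crank '[[4,0,0,0,0,0,55],[0,0,0,0,0,0,55]]'
python3 - <<'E'
from h import *
delta([523.8,294.8,92])
E
```

```text
clock: 14.4
position: [523.8, 294.7, 100.0]
eef_rot: [2.872, 1.569, 0.111]
wrist_force: [-2.0, -1.0, 3.6]
finger_gap: 60.3
clock: 14.57
position: [523.5, 294.5, 94.8]
eef_rot: [2.858, 1.569, 0.096]
wrist_force: [2.0, 1.8, -8.0]
finger_gap: 59.9
tool delta [ 2.8 -0.2 -0.4] level err [ 1.    -0.     0.001]
```

Clicked (force fell from +17 to −8 N, the cap pulling itself down). Continue until it bears.

```bash
python3 -m crank '[[3,0,0,0,0,0,55]]'
python3 -m crank '[[3,0,0,0,0,0,55]]'
```

```text
clock: 14.65
position: [523.6, 294.6, 91.3]
eef_rot: [2.9, 1.569, 0.139]
wrist_force: [-0.3, 0.2, 11.9]
finger_gap: 60.2
clock: 14.73
position: [524.2, 294.9, 91.0]
eef_rot: [3.043, 1.568, 0.281]
wrist_force: [-7.8, -4.5, 34.0]
finger_gap: 60.1
```

```bash
python3 -m crank '[[1.8,0,0,0,0,0,55]]'
python3 -m crank '[[1.8,0,0,0,0,0,55]]'
python3 - <<'E'
from h import *
from scipy.optimize import least_squares
st()
for n in("scene","wrist","scene","scene"):
    c=capture(n); P=cloud(c); z=P[...,2]; r=np.hypot(P[...,0]-523.5,P[...,1]-295)
    t=P[(r<38)&(z>84)&(z<134)&(c["pixels"].max(2)<70)]
    f=least_squares(lambda p:np.hypot(t[:,0]-p[0],t[:,1]-p[1])-31,[523,295],loss='soft_l1'); print(n,len(t),f.x.round(1),np.percentile(t[:,2],[1,50,99]).round(1))
save(c,"s5"); st()
E
```

```text
clock: 14.82
position: [524.8, 295.2, 91.3]
eef_rot: [3.141, 1.567, 0.379]
wrist_force: [-2.5, -1.4, 7.4]
finger_gap: 59.9
clock: 14.9
position: [524.9, 295.3, 91.3]
eef_rot: [-3.132, 1.566, 0.39]
wrist_force: [-3.6, -2.0, 9.8]
finger_gap: 60.0
{'clock': 14.9, 'position': [524.854, 295.27, 91.272], 'eef_rot': [-3.132, 1.566, 0.39], 'wrist_force': [-3.587, -2.031, 9.76], 'finger_gap': 59.965, 'qpos': [-0.543, 0.683, -0.009, 1.71, 0.01, 0.745, -1.749]}
scene 643 [522.7 296.2] [ 85.1 121.5 131.4]
wrist 12747 [516.7 292.6] [ 87.  128.9 131.1]
scene 650 [522.8 296.2] [ 84.7 121.6 131.7]
scene 650 [522.7 296.4] [ 84.6 121.3 131.3]
{'clock': 15.1, 'position': [524.83, 295.271, 91.259], 'eef_rot': [-3.13, 1.566, 0.391], 'wrist_force': [-2.599, -2.085, 11.071], 'finger_gap': 60.119, 'qpos': [-0.543, 0.683, -0.009, 1.71, 0.01, 0.745, -1.749]}
```

View pics/s5.png

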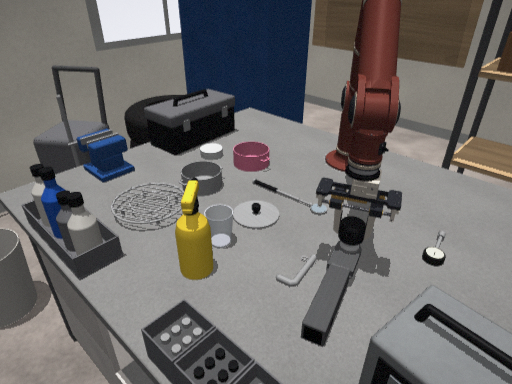

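Cap sits over the ball at (352,230), top at ~131 mm (130 expected when home); lid flat at (256,212); all else in place. A slightly firmer push, then check that it holds.

```bash
python3 -m crank '[[2.3,0,0,0,0,0,55]]'
python3 - <<'E'
from h import *
for i in range(6):
    c=capture("top"); s=observe(); print(s["clock"],s["wrist_force"].__class__.__name__,np.round(s["wrist_force"],1),np.round(s["position"],1))
a=dict(np.load("pics/top0.npz")); P=cloud(c); z=P[...,2]; r=np.hypot(P[...,0]-535,P[...,1]+20); t=P[(r<78)&(z>4)&(z<16)]; print('lid',((t.min(0)+t.max(0))/2).round(1),np.ptp(t,axis=0).round(1),np.linalg.lstsq(np.c_[t[:,:2],np.ones(len(t))],t[:,2],rcond=None)[0].round(3))
r=np.hypot(P[...,0]-531.5,P[...,1]+282.7); t=P[(r<74)&(z>58)&(z<70)]; print('pot',((t.min(0)+t.max(0))/2).round(1),np.ptp(t,axis=0).round(1))
E
```

```text
clock: 15.18
position: [524.9, 295.3, 91.2]
eef_rot: [-3.115, 1.566, 0.406]
wrist_force: [-3.8, -2.9, 15.8]
finger_gap: 60.3
15.2333 ndarray [-4.8 -1.2 13.6] [524.9 295.3  91.2]
15.2833 ndarray [-4.  -2.3 13. ] [524.9 295.3  91.2]
15.3333 ndarray [-3.8 -2.4 12.7] [524.9 295.3  91.2]
15.3833 ndarray [-3.7 -2.4 12.1] [524.9 295.3  91.2]
15.4333 ndarray [-3.4 -1.6 13.6] [524.9 295.3  91.2]
15.4833 ndarray [-4.2 -2.8 13.4] [524.9 295.3  91.2]
lid [535.4 -21.   10. ] [150.  152.8  12. ] [-5.0000e-03 -1.0000e-03  1.2714e+01]
pot [ 529.2 -283.5   64. ] [136.9 137.7  12. ]
```

```bash
python3 -c "
from rig import *
print(job_done())"
```

```text
the job is handed in; nothing more can be done
None
```

The lid is off and lying flat on the worktop, knob up. The dust cap is home on the tow ball, with the gripper still holding it and pressing down. I handed the job in at about 15.5 s; it gives no verdict.

**Lid:** it lies at about (535, -21), roughly 262 mm from the pot. Its disc top measured 9–10 mm high (9 expected), with a slope of about 0.005 rad.

**Cap:** the push peaked near 17 N, fell to -8 N at the click, then rose as the cap landed. The cap top measured about 131 mm (130 when fully home). It sits within about 2 mm of the ball axis by the scene camera. The push held at 12–14 N over the last 0.3 s before hand-in.

**Pot and other items:** the pot reads within about 2.5 mm of its start position, which is within camera error. The last scene picture showed the other objects where they were; I did not measure each one.

**Checks that disagreed:**
- The wrist camera's circle fit of the seated cap gave (517, 293). I discounted it because its points were mostly on the flat top, where a fit to the side wall does not apply.
- The wrist force briefly reached 34 N right after the cap landed, so I eased off before the final press.

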